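# Lower the turned ball into the deep polishing box with its loading lift

## Robot

A 6-joint arm with a two-finger parallel gripper is mounted at the origin on a cart in front of the work surface, level with it; the furniture and walls round the work are solid. World frame = base frame: x ahead of the robot, y to its left, z up, the work surface at z = 0. Lengths are in m, angles in rad, forces in N, time in s.
With the tool pointing down it reaches from about 0.425 to 0.95 m from the base axis. Payload 3.5 kg.
Tool frame: the origin (TCP) lies on the centre line of the jaws, within the pads' length; the fingertips stand 19 mm ahead of it and the grasp point (between the pads) is the TCP; z points along the fingers, y is the line along which they close (so a half turn about z gives the same grasp; the last joint's range is limited). The gripper opens to 85 mm and grips with 20 to 120 N. Pads are 22 mm wide; open, the fingers measure 114 mm over their backs; the gripper's body (76 mm by 85 mm) begins 54 mm behind the grasp point. The pads swing forward as they close: fully open they stand 13 mm farther back than shut.
Start: joints at [-1.405, 0.286, 1.577, -0, 1.279, -0.15], TCP at [0.21, -0.642, 0.25] pointing down, gripper open.
Joint ranges: [-2.77, 2.77], [-0.9, 2.22], [0.21, 2.48], [-1.53, 4.67], [0.24, 2.81], [-2.84, 2.84]. Speed limits (rad/s): [2.79, 2.79, 3.14, 3.14, 3.14, 3.14].

## Interface

Orientations are given as a unit quaternion [x, y, z, w].
In Python, from plant import ctrl, imaging gives the robot as it stands. The module is installed in compiled form; this text tells all that it offers.
- The arm moves only by the shell command python3 -m handwheel 'ROWS' [OPENING] [FORCE]. ROWS is JSON, one flat list of numbers, 6 for each row, row after row: the shift along the world's x, y, z in units of 150 mm (1.0 is 150 mm), then the turn, a rotation vector about the world's x, y, z in units of 90 degrees (1.0 is 90 degrees). In form: [tx, ty, tz, rx, ry, rz, tx, ty, tz, rx, ry, rz, ...]. A call has 1 to 5 rows; each row shifts and turns the commanded pose from where the row before left it; what a row does not reach is not made up. A row lasts 1/12 s, in which the tool goes at most 41.7 mm and 7.16 degrees, less where a joint would pass 70% of its speed; a pose out of reach is approached as far as the arm can. A call with a number of a shift or a turn outside -1 to 1 is refused whole. A call with a gripper value outside its range is refused whole. OPENING is the opening, from 0 (shut) to 1 (fully open), set as the call begins (- or left out, the last holds). The fingers move at their own pace and stop on an object; FORCE is the grip in N (left out, the last holds). Time passes only in rows, so rows that do not move let the fingers close. It gives the time, the measured TCP pose, the force, the opening and the grip force at its end, in the units of the state.
- ctrl.get_state(): the state, without advancing time (a new reading comes with each control period).
- imaging.read_camera(name): name is "scene" or "top"; returns (picture, depth): 384x512x3 uint8, blue, green, red; 384x512 float32, m along the optical axis (not along the pixel's ray), 0 where there is no reading.
- imaging.get_calibration(name): a dict with "fovy" (degrees; the focal length in pixels is half the picture's height over the tangent of half this angle, whatever the lens; pixels are square), "cx", "cy" (the principal point, pixels), "R" (3x3) and "t" (3): a world point X has camera coordinates R X + t. Camera axes: x right, y down, z forward; pixel columns grow to the right and rows downward; lengths in m; the calibration is good to about 2 mm. A picture is of the moment at which its call begins. get_calibration takes no time and is no camera call.
- ctrl.sign_off(): hands the job in; it is judged then, once.
The state is a dict: "time": time; "qpos": joint angles; "dq": joint speeds; "joint_efforts": joint torques, N m; "eef_pos": TCP position; "tcp_rot": TCP orientation; "contact_force": force on the tool from outside, world axes, zero at the start; "wrist_torque": the same for the moment, N m; "opening": opening from 0.0 (shut) to 1.0 (fully open); "finger_force": force on a finger pad.
Only numpy, scipy, OpenCV 4.12 (cv2) and the standard library are available. Lean on these libraries where they do the work, as an engineer would, in place of code of your own. Each camera call takes 0.05 s, during which the arm holds its last target. There are 200 camera calls.

## Task

Load the turned wooden ball into the deep plywood polishing box: roll it along the chute until it settles in the round hole of the raised lift bed, then press the red lever paddle smoothly all the way down until it snaps in and stays down by itself, so that the lift lowers the ball gently into the box. Do not bang or squeeze the ball, and leave the hammer, the sanding block and the glue bottle where they are.

Things in the scene. Friction and masses are not known exactly. Their poses are not given: they have to be found in the camera images.
- loading_lift: Plywood station fixed to the bench; its place and turn vary. Origin: on the bench under the centre of its open box; z up. Box 140 x 140 mm outside, walls 8 mm, rim 170 mm high. The chute comes to the box from station +y (see chute_end). The lever stands on the -y side in the plane y = -103 mm and points to station -x from a post (255 mm high) with its pivot at x = +95 mm, z = 158 mm.
- ball: Turned wooden ball, 80 mm diameter, about 0.18 kg, loose, with thin dark rings. Origin: its centre (207 mm above the bench on the chute). Its axes turn as it rolls.
- seat (a point): Where the ball's centre rests when it sits in the 50 mm round hole of the lift bed (wooden plate 116 x 112 mm). The bed carries a steel upstand, 50 mm high, on its far side, 56 mm past the hole's centre in station -y. The point moves with the bed: 195 mm above the bench raised, 95 mm lowered.
- paddle (a point): Middle of the upper face of the red paddle (62 mm along station y, 50 mm along the lever, 14 mm thick) at the end of the lever, 250 mm from the pivot. About 290 mm above the bench when raised, 57 mm when down. Press here from above.
- lever_pivot (a point): Pivot of the lever; its axis is parallel to station y. The paddle moves on an arc about it.
- lever (a joint): Lever angle in rad: 0 raised (28 degrees above level), grows as the paddle is pressed, 0.969 fully down (28 degrees below level). The bed goes down 100 mm with it. A spring strut pushes it back up with about 4 N at the paddle until about 0.82; past that it snaps on to the stop and stays.
- hammer: Hammer lying on the bench, 117 x 288 x 27 mm, loose bystander; origin under its centre.
- sanding_block: Brown sanding block, 64 x 107 x 32 mm, loose bystander; origin under its centre.
- glue_bottle: White glue bottle with red nozzle, 58 mm across, 162 mm tall, standing, loose bystander; origin at the centre of its underside.
- chute_end (a point): Middle of the chute's floor where it meets the box: station (0, +70, 167) mm. The level floor runs from here to station y = +240 mm, 75 mm wide between rails (tops 185 mm above the bench), with a low stop (top 178 mm) at the outer end. The ball goes along station -y, over the box wall, cut 1 mm lower than the floor here, on to the bed (top 166 mm).
Not all that is in view belongs to the job. Several things have the shape of the ball; the one meant has the colours described above.

How it is judged:
On the way, in this order (a step that is already met when the one before it is completed fails the run):
1. the ball lies at rest in the hole of the raised lift bed (distance between ball and seat below 0.01 m and value of joint lever below 0.1 rad and linear speed of ball below 0.03 m/s), for 0.2 s.
2. the lever is pressed down past its detent with the ball in the bed (value of joint lever above 0.91 rad and distance between ball and seat below 0.01 m), for 0.2 s.
At the end, for the whole second after the job is handed in: The lever stays down by itself (joint over 0.91 rad), and the ball lies at rest in the hole of the lowered bed, its centre within 10 mm of the seat point and less than 110 mm above the bench (all of step 2 and z of ball in the frame of loading_lift below 0.11 m and linear speed of ball below 0.03 m/s); the robot touches nothing.
It fails at once if the ball is banged, jammed or squeezed with more than 15 N (contact force between ball and anything else above 15 N).
It fails at once if the ball drops or is jerked (over 0.2 m/s) while the lever is off its raised position (value of joint lever above 0.1 rad and linear speed of ball above 0.2 m/s).
It fails at once if a bystander is moved more than 30 mm (distance of any of hammer, sanding_block, glue_bottle from where it was at the start of the episode above 0.03 m).
It also fails if it takes over 54 s, if anything falls off the work surface, if the arm or the gripper's body presses on something with over 40 N, if the wrist force passes 120 N, or if a joint passes its speed limit or range.

## Working session

There is one attempt and no reset: what is moved stays moved. The work goes in short steps, Python scripts to look and compute and a shell command to move; the robot and the scene stay as the last step left them, time stands still between calls to the robot, and variables do not carry over. Pictures are saved under pics/ and viewed, at most 10 in all, crops included, and the job is handed in when it is done.

```bash
mkdir -p pics; cat > h.py <<'E'
import numpy as np,cv2
from plant import ctrl,imaging
def grab(n):
    im,d=imaging.read_camera(n); np.savez(f'{n}.npz',im=im,d=d); return im,d
def pt(n,u,v,d,z=None):
    c=imaging.get_calibration(n); f=192/np.tan(np.radians(c['fovy'])/2)
    r=np.array([(u-c['cx'])/f,(v-c['cy'])/f,1.]); R=np.array(c['R']);t=np.array(c['t'])
    if z is None: return R.T@(r*d-t)
    o=-R.T@t; k=R.T@r; return o+k*(z-o[2])/k[2]
def cloud(n):
    a=np.load(f'{n}.npz');d=a['d'];c=imaging.get_calibration(n); f=192/np.tan(np.radians(c['fovy'])/2)
    v,u=np.mgrid[:384,:512]; P=np.stack([(u-c['cx'])/f*d,(v-c['cy'])/f*d,d],-1)
    return a['im'],d,(P-np.array(c['t']))@np.array(c['R'])
E
python3 - <<'E'
from h import *
for n in('scene','top'):
    im,d=grab(n); cv2.imwrite(f'pics/{n}0.png',cv2.resize(im,(800,600)))
    print(imaging.get_calibration(n))
print(ctrl.get_state())
E
```

```text
{'fovy': 45.315313786044975, 'cx': 251.29354971797275, 'cy': 190.85928674449832, 'R': array([[ 0.62327739, -0.78190918, -0.01197236],
       [-0.55104947, -0.42828798, -0.71618007],
       [ 0.55486015,  0.45297621, -0.69781285]]), 't': array([-0.47859779,  0.3548201 ,  1.32938433])}
{'fovy': 50.97021764209037, 'cx': 247.9369805207473, 'cy': 190.49195504683044, 'R': array([[ 6.35551546e-04, -9.99893873e-01,  1.45546980e-02],
       [-9.97308914e-01, -1.70079637e-03, -7.32941794e-02],
       [ 7.33111555e-02, -1.44689478e-02, -9.97204154e-01]]), 't': array([-0.20184185,  0.57212415,  1.34365864])}
{'time': 0.1, 'qpos': array([-1.40501829e+00,  2.87109202e-01,  1.57804229e+00,  3.91951512e-05,
        1.27858255e+00, -1.49991114e-01]), 'dq': array([ 0.0015244 , -0.00242877, -0.00269435, -0.00201503,  0.0005145 ,
        0.00165571]), 'joint_efforts': array([ 1.08642420e-03, -4.07297373e+01, -2.93699062e+01, -1.14221050e-04,
        3.39471422e-03, -1.39784837e-05]), 'eef_pos': array([ 0.20956961, -0.64106157,  0.2490577 ]), 'tcp_rot': array([ 9.87562424e-01,  1.57223763e-01,  1.03087844e-05, -1.07080680e-03]), 'contact_force': array([ 0.58374124, -0.04050941, -0.46279949]), 'wrist_torque': array([ 0.01170961,  0.00134119, -0.04280059]), 'finger_force': 0.0, 'opening': 0.9985227524730959}
```

View pics/scene0.png

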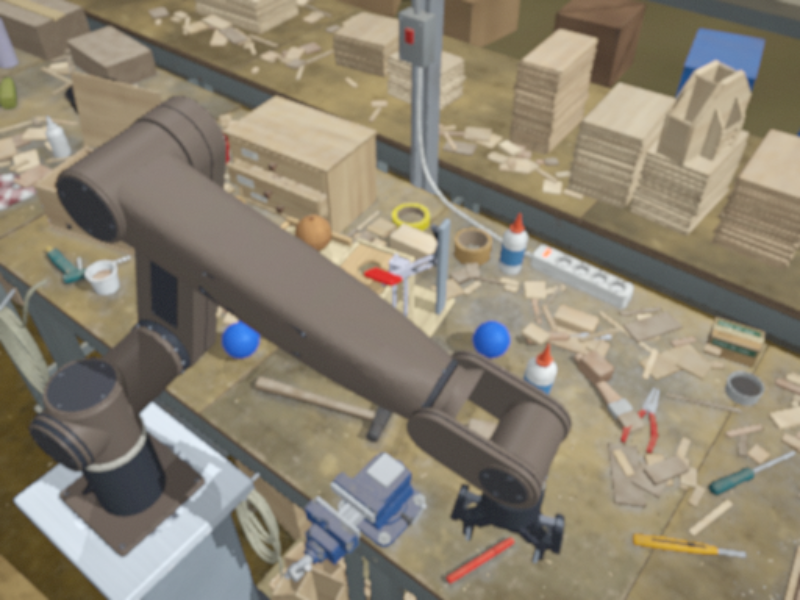

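View pics/top0.png

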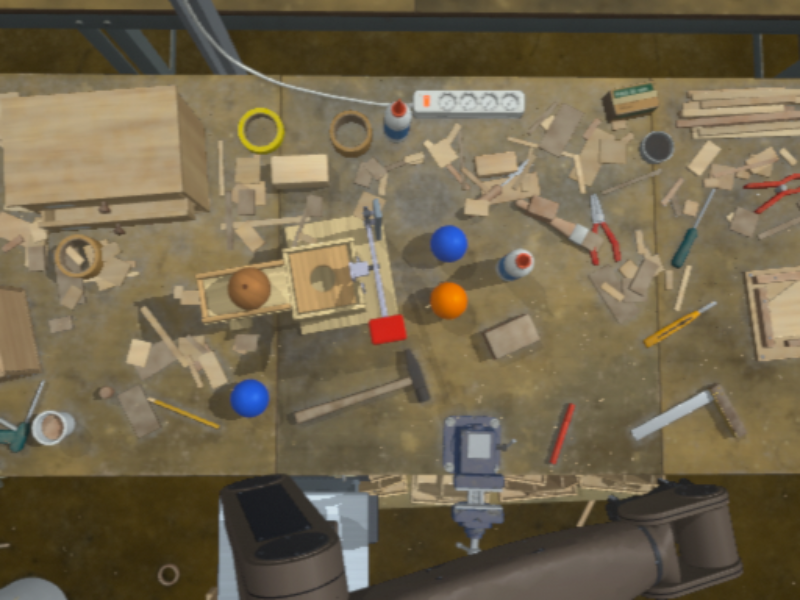

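The scene view is blocked by the arm. The top view (800x600) shows the brown ball at about (249,288) on the chute, the box at (322,278) and the lever running from the post (373,215) to the red paddle (387,329). The hammer handle is at (295–430,350–420), and two other things are close to the station. Next I'll measure.

```bash
python3 - <<'E'
from h import *
im,d,W=cloud('top')
h=cv2.cvtColor(im,cv2.COLOR_BGR2HSV)
red=(h[...,1]>200)&((h[...,0]<5)|(h[...,0]>175))
m=red.copy();m[:190]=0;m[230:]=0;m[:,:225]=0;m[:,270:]=0
P=W[m];print('paddle',m.sum(),P.mean(0),P.min(0),P.max(0))
# ball fit
v,u=np.mgrid[:384,:512]
m=np.hypot(u-159.5,v-184.5)<11
P=W[m&(d>0)];A=np.c_[2*P,np.ones(len(P))]
s=np.linalg.lstsq(A,(P**2).sum(1),rcond=None)[0];print('ball',s[:3],np.sqrt(s[3]+s[:3]@s[:3]))
# fixed radius
from scipy.optimize import least_squares
print(least_squares(lambda c:np.linalg.norm(P-c,axis=1)-.04,s[:3]).x)
# rail tops & box rim by height
for lo,hi,n in((.178,.192,'rail'),(.162,.178,'rim'),(.235,.27,'post')):
    m=(W[...,2]>lo)&(W[...,2]<hi)&(W[...,0]>.3)&(W[...,0]<.75)&(W[...,1]<.35)&(W[...,1]>-.1)
    q=np.c_[W[m][:,:2]].astype(np.float32); print(n,len(q),q.min(0),q.max(0),cv2.minAreaRect(q))
c=im[125:225,120:275];cv2.imwrite('pics/crop.png',cv2.resize(c,None,fx=5,fy=5,interpolation=cv2.INTER_CUBIC))
E
```

```text
paddle 325 [ 0.49774893 -0.19652123  0.29493675] [ 0.47220763 -0.22708993  0.27610704] [ 0.5219597  -0.16747047  1.3847731 ]
ball [0.57561639 0.06033799 0.21404959] 0.03440189382562959
[0.57635041 0.06220363 0.20728119]
rail 430 [ 0.5137434 -0.011201 ] [0.7497527  0.34979942] ((0.6106320023536682, 0.18209673464298248), (0.4090176820755005, 0.16295446455478668), 69.87640380859375)
rim 2020 [ 0.5112624  -0.09980346] [0.7499612 0.3491594] ((0.6120030879974365, 0.12994971871376038), (0.47924453020095825, 0.20626172423362732), 79.86762237548828)
post 313 [0.54613787 0.0301815 ] [0.60646117 0.09026365] ((0.5763351321220398, 0.0630473718047142), (0.05608251690864563, 0.057446788996458054), 60.85996627807617)
```

View pics/crop.png

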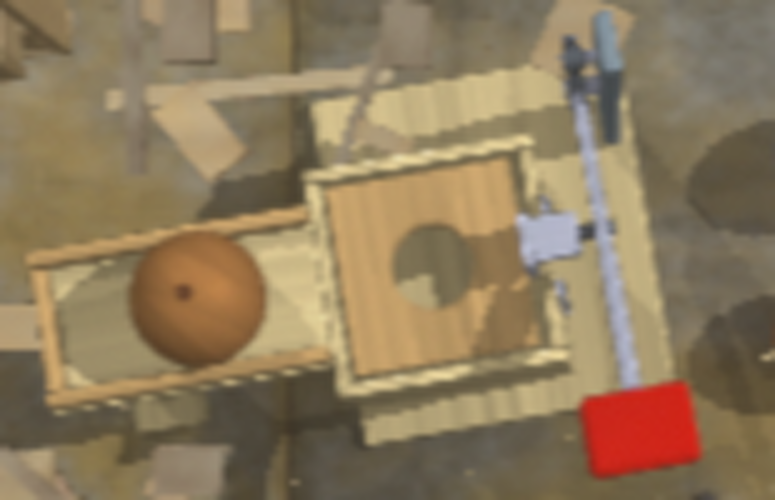

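```bash
python3 - <<'E'
from h import *
g=lambda x,y,z:pt('top',(x+.5)/5-.5+120,(y+.5)/5-.5+125,0,z)[:2]
print('hole',g(432,265,.166))
r=[g(*p,.170) for p in((312,178),(530,142),(566,360),(345,392))]
print('rim',r,'c',np.mean(r,0))
print('rails',g(32,258,.185),g(305,213,.185),g(55,405,.185),g(332,358,.185))
for a,b in((r[0],r[1]),(r[3],r[2]),(g(305,213,.185),g(32,258,.185)),(g(332,358,.185),g(55,405,.185))):
  e=b-a;print(np.degrees(np.arctan2(e[1],e[0])))
im,d,W=cloud('top')
m=(W[...,2]>.28)&(W[...,2]<.31)&(W[...,0]>.45)&(W[...,0]<.54)&(W[...,1]<-.15)&(W[...,1]>-.25)
print(cv2.minAreaRect(W[m][:,:2].astype(np.float32)),np.median(W[m],0))
E
```

```text
hole [ 0.60084547 -0.07170058]
rim [array([0.65331879, 0.0010844 ]), array([ 0.67577801, -0.13098977]), array([ 0.54294456, -0.15333698]), array([ 0.52344711, -0.02037999])] c [ 0.59887212 -0.07590559]
rails [0.60251722 0.16480544] [0.62995201 0.00274438] [0.5148845  0.14922745] [ 0.54305718 -0.01441249]
-80.34916535920853
-81.65733820544477
99.60832157899584
99.76843212187256
((0.4983462691307068, -0.1949400007724762), (0.04504729062318802, 0.06154651567339897), 10.31302547454834) [ 0.49681024 -0.19475594  0.29203919]
```

```bash
python3 -m handwheel '[0,0,0.25,0,0,0, 0,0,0.25,0,0,0, 0,0,0.25,0,0,0, 0,0,0.25,0,0,0, 0,0,0,0,0,0]' 0.4 20
for i in 1 2 3 4 5; do :; done
python3 -m handwheel '[0.05,0.1,0,0,0,0.036, 0.095,0.21,0,0,0,0.036, 0.095,0.21,0,0,0,0.036, 0.095,0.21,0,0,0,0.036, 0.095,0.21,0,0,0,0.036]'
python3 -m handwheel '[0.095,0.21,0,0,0,0.036, 0.095,0.21,0,0,0,0.036, 0.095,0.21,0,0,0,0.036, 0.095,0.21,0,0,0,0.036, 0.095,0.21,0,0,0,0.036]'
python3 -m handwheel '[0.095,0.21,0,0,0,0.036, 0.095,0.21,0,0,0,0.036, 0.095,0.21,0,0,0,0.036, 0.095,0.21,0,0,0,0.036, 0.095,0.21,0,0,0,0.036]'
python3 -m handwheel '[0.095,0.21,0,0,0,0.036, 0.095,0.21,0,0,0,0.036, 0.095,0.21,0,0,0,0.036, 0.095,0.21,0,0,0,0.036, 0.095,0.21,0,0,0,0.036]'
python3 -m handwheel '[0.095,0.21,0,0,0,0.036, 0.095,0.21,0,0,0,0.036, 0.095,0.21,0,0,0,0.036, 0.05,0.1,0,0,0,0.036, 0,0,0,0,0,0.036]'
```

```text
time: 0.52
eef_pos: [0.21, -0.6434, 0.4113]
tcp_rot: [0.988, 0.157, 0.0, 0.008]
contact_force: [-0.1, -0.1, 1.3]
opening: 0.401
finger_force: 0.0
time: 0.93
eef_pos: [0.2744, -0.499, 0.3992]
tcp_rot: [0.955, 0.296, 0.0, -0.001]
contact_force: [0.6, -1.0, 0.4]
opening: 0.394
finger_force: 0.0
time: 1.35
eef_pos: [0.3457, -0.3413, 0.3996]
tcp_rot: [0.904, 0.428, 0.0, -0.0]
contact_force: [-0.3, 0.3, -1.5]
opening: 0.398
finger_force: 0.0
time: 1.77
eef_pos: [0.4168, -0.1838, 0.3998]
tcp_rot: [0.835, 0.551, -0.0, -0.0]
contact_force: [0.3, 0.1, -0.1]
opening: 0.401
finger_force: 0.0
time: 2.18
eef_pos: [0.4881, -0.0263, 0.3998]
tcp_rot: [0.749, 0.663, -0.0, -0.0]
contact_force: [0.1, -0.5, -1.0]
opening: 0.4
finger_force: 0.0
time: 2.6
eef_pos: [0.5387, 0.0846, 0.399]
tcp_rot: [0.646, 0.763, -0.0, -0.001]
contact_force: [0.6, -1.6, -0.0]
opening: 0.401
finger_force: 0.0
```

```bash
python3 -m handwheel '[0.085,0.17,0,0,0,0, 0.085,0.175,0,0,0,0, 0,0,-0.2,0,0,0, 0,0,-0.25,0,0,0, 0,0,-0.25,0,0,0]'
python3 -m handwheel '[0,0,-0.25,0,0,0, 0,0,-0.18,0,0,0, 0,0,-0.1,0,0,0, 0,0,0,0,0,0, 0,0,0,0,0,0]'
python3 - <<'E'
from h import *
im,d=grab('scene'); cv2.imwrite('pics/s1.png',cv2.resize(im[100:240,100:310],None,fx=3.8,fy=3.8,interpolation=cv2.INTER_CUBIC))
E
```

```text
time: 3.02
eef_pos: [0.564, 0.1339, 0.2946]
tcp_rot: [0.648, 0.761, 0.001, 0.001]
contact_force: [0.6, -0.3, -1.3]
opening: 0.401
finger_force: 0.0
time: 3.43
eef_pos: [0.563, 0.1331, 0.2145]
tcp_rot: [0.649, 0.761, -0.001, -0.001]
contact_force: [0.2, -0.1, 1.0]
opening: 0.403
finger_force: 0.0
```

View pics/s1.png

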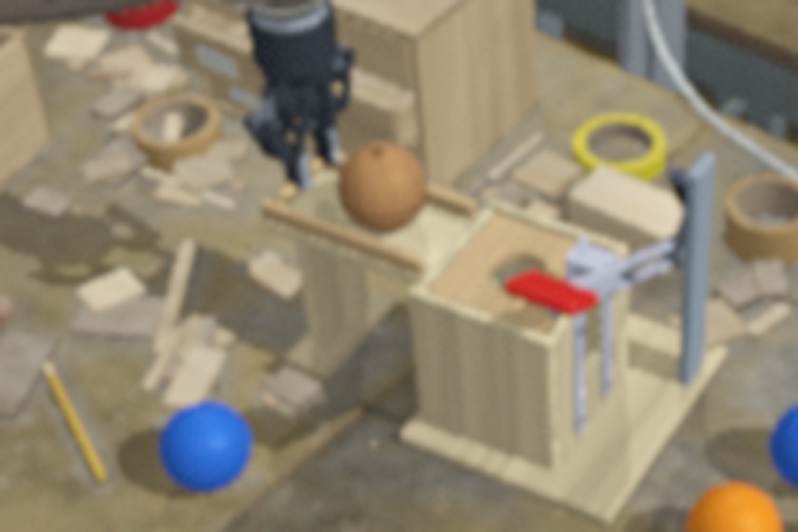

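```bash
python3 -m handwheel '[0.004,-0.02,0,0,0,0, 0.004,-0.02,0,0,0,0, 0.004,-0.02,0,0,0,0, 0.004,-0.02,0,0,0,0, 0.004,-0.02,0,0,0,0]' |sed -n 2p
python3 -m handwheel '[0.003,-0.013,0,0,0,0, 0.003,-0.013,0,0,0,0, 0.003,-0.013,0,0,0,0, 0.003,-0.013,0,0,0,0, 0.003,-0.013,0,0,0,0]'
python3 -m handwheel '[0.003,-0.014,0,0,0,0, 0.003,-0.014,0,0,0,0, 0.003,-0.015,0,0,0,0, 0.003,-0.015,0,0,0,0, 0.003,-0.016,0,0,0,0]'
python3 -m handwheel '[0.003,-0.016,0,0,0,0, 0.003,-0.016,0,0,0,0, 0.003,-0.017,0,0,0,0, 0.003,-0.017,0,0,0,0, 0.003,-0.017,0,0,0,0]'
python3 -m handwheel '[0.003,-0.017,0,0,0,0, 0.003,-0.017,0,0,0,0, 0.003,-0.017,0,0,0,0, 0.003,-0.017,0,0,0,0, 0.003,-0.017,0,0,0,0]'
python3 - <<'E'
from h import *
im,d=grab('scene'); cv2.imwrite('pics/s2.png',cv2.resize(im[100:240,100:310],None,fx=3.8,fy=3.8,interpolation=cv2.INTER_CUBIC))
E
```

```text
eef_pos: [0.567, 0.1177, 0.2166]
time: 4.32
eef_pos: [0.5689, 0.1082, 0.2157]
tcp_rot: [0.649, 0.761, -0.0, -0.0]
contact_force: [-0.8, -0.1, -0.5]
opening: 0.399
finger_force: 0.0
time: 4.73
eef_pos: [0.5712, 0.0971, 0.2159]
tcp_rot: [0.649, 0.761, 0.0, -0.0]
contact_force: [0.4, 0.4, 0.2]
opening: 0.4
finger_force: 0.1
time: 5.15
eef_pos: [0.5734, 0.0846, 0.2158]
tcp_rot: [0.649, 0.761, -0.0, -0.0]
contact_force: [0.3, 0.1, 0.7]
opening: 0.401
finger_force: 0.1
time: 5.57
eef_pos: [0.5757, 0.0718, 0.2158]
tcp_rot: [0.649, 0.761, -0.0, -0.0]
contact_force: [-0.0, -0.7, 0.3]
opening: 0.398
finger_force: 0.1
```

View pics/s2.png

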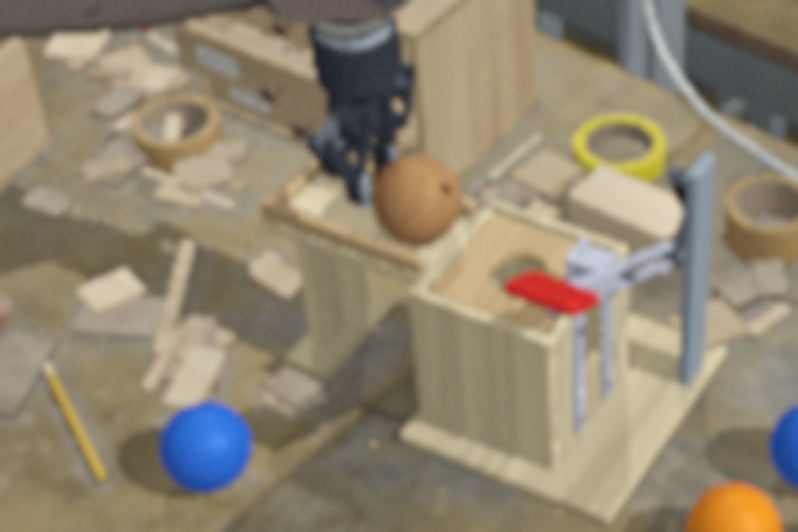

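The ball has rolled about 30 mm with the fingers just behind it, against the two pads, and is now near (418,198). I'll keep pushing.

```bash
python3 -m handwheel '[0.003,-0.017,0,0,0,0, 0.003,-0.017,0,0,0,0, 0.003,-0.017,0,0,0,0, 0.003,-0.017,0,0,0,0, 0.003,-0.017,0,0,0,0]' | grep -E 'eef|con'
python3 -m handwheel '[0.003,-0.017,0,0,0,0, 0.003,-0.017,0,0,0,0, 0.003,-0.017,0,0,0,0, 0.003,-0.017,0,0,0,0, 0.003,-0.017,0,0,0,0]' | grep -E 'eef|con'
python3 -m handwheel '[0.003,-0.017,0,0,0,0, 0.003,-0.017,0,0,0,0, 0.003,-0.017,0,0,0,0, 0.003,-0.017,0,0,0,0, 0.003,-0.017,0,0,0,0]' | grep -E 'eef|con'
python3 -m handwheel '[0.003,-0.017,0,0,0,0, 0.003,-0.017,0,0,0,0, 0.003,-0.017,0,0,0,0, 0.003,-0.016,0,0,0,0, 0.003,-0.016,0,0,0,0]' | grep -E 'eef|con'
python3 -m handwheel '[0.003,-0.015,0,0,0,0, 0.003,-0.014,0,0,0,0, 0.002,-0.013,0,0,0,0, 0.002,-0.013,0,0,0,0, 0.002,-0.013,0,0,0,0]' | grep -E 'eef|con'
python3 - <<'E'
from h import *
im,d=grab('scene'); cv2.imwrite('pics/s3.png',cv2.resize(im[100:240,100:310],None,fx=3.8,fy=3.8,interpolation=cv2.INTER_CUBIC))
E
```

```text
eef_pos: [0.578, 0.0591, 0.2158]
contact_force: [-0.4, -0.1, -0.2]
eef_pos: [0.5802, 0.0463, 0.2158]
contact_force: [0.6, 0.7, -0.2]
eef_pos: [0.5824, 0.0336, 0.2158]
contact_force: [0.2, 0.2, 0.1]
eef_pos: [0.5847, 0.0212, 0.2158]
contact_force: [-0.7, 0.1, -0.2]
eef_pos: [0.5865, 0.011, 0.2158]
contact_force: [-0.3, 0.1, 0.7]
```

View pics/s3.png

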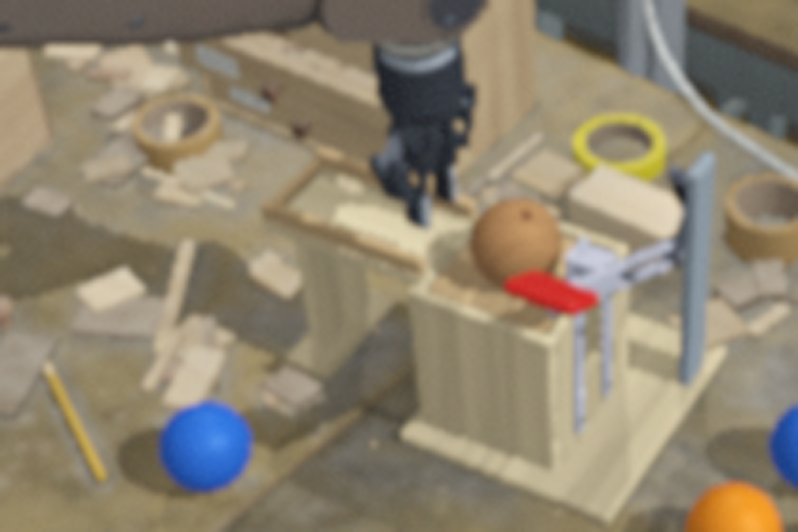

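The ball has rolled off the fingers and appears to sit in the hole, near (515,242). I'll check its position from depth.

```bash
python3 -m handwheel '[0,0.03,0,0,0,0, -0.02,0.1,0.03,0,0,0, 0,0.1,0.1,0,0,0, 0,0,0.25,0,0,0, 0,0,0.25,0,0,0]'
cat > fit.py <<'E'
from h import *
from scipy.optimize import least_squares
def fit(g,zlo):
  for n in('scene','top'):
    grab(n); im,d,W=cloud(n); h=cv2.cvtColor(im,cv2.COLOR_BGR2HSV)
    c=np.array(g)
    for k in range(4):
        P=W[(d>0)&(np.abs(np.linalg.norm(W-c,axis=-1)-.04)<(.02 if k==0 else .006))&(W[...,2]>zlo)]
        c=least_squares(lambda c:np.linalg.norm(P-c,axis=1)-.04,c,loss='soft_l1',f_scale=.002).x
    print(n,len(P),c)
E
python3 -c "
from fit import *
fit([.6,-.072,.195],.185)"
```

```text
time: 8.17
eef_pos: [0.5821, 0.0471, 0.309]
tcp_rot: [0.648, 0.761, -0.001, -0.002]
contact_force: [0.6, -0.4, 0.0]
opening: 0.398
finger_force: 0.0
scene 421 [ 0.60137981 -0.07053276  0.1989086 ]
top 573 [ 0.60023515 -0.07049457  0.19675781]
```

```bash
python3 - <<'E'
import numpy as np
o=np.array([.600,-.0705]);a=np.radians(9.6);ex=np.array([np.cos(a),np.sin(a)]);ey=np.array([-np.sin(a),np.cos(a)])
prev=None
for th in np.arange(0,.98,.0808):
    f=np.radians(28)-th; r=.247;n=.014
    x=.095-r*np.cos(f)+n*np.sin(f); z=.158+r*np.sin(f)+n*np.cos(f)+.019+.0145*abs(np.tan(f))
    p=np.r_[o+x*ex-.108*ey,z]
    print(round(th,3),p.round(4), None if prev is None else ((p-prev)/.15/5).round(4)); prev=p
E
python3 -m handwheel '[0,0,0.25,0,0,0, 0,0,0.25,0,0,0, 0,0,0.2,0,0,0, -0.05,-0.25,0.05,0,0,0, -0.1,-0.25,0,0,0,0]' 0 20
python3 -m handwheel '[-0.1,-0.25,0,0,0,0, -0.1,-0.25,0,0,0,0, -0.1,-0.25,0,0,0,0, -0.05,-0.2,0,0,0,0, 0,0,0,0,0,0]'
```

```text
0.0 [ 0.5031 -0.1964  0.313 ] None
0.081 [ 0.4936 -0.198   0.2941] [-0.0127 -0.0021 -0.0252]
0.162 [ 0.4855 -0.1994  0.2745] [-0.0108 -0.0018 -0.0261]
0.242 [ 0.4789 -0.2005  0.2544] [-0.0088 -0.0015 -0.0268]
0.323 [ 0.4737 -0.2014  0.2339] [-0.0068 -0.0012 -0.0274]
0.404 [ 0.4702 -0.202   0.2131] [-0.0047 -0.0008 -0.0278]
0.485 [ 0.4682 -0.2023  0.192 ] [-0.0026 -0.0004 -0.0281]
0.566 [ 0.4678 -0.2024  0.1731] [-0.0005 -0.0001 -0.0252]
0.646 [ 0.469  -0.2022  0.1543] [ 0.0016  0.0003 -0.025 ]
0.727 [ 0.4718 -0.2017  0.1358] [ 0.0037  0.0006 -0.0248]
0.808 [ 0.4761 -0.201   0.1176] [ 0.0058  0.001  -0.0243]
0.889 [ 0.482  -0.2     0.0998] [ 0.0078  0.0013 -0.0236]
0.97 [ 0.4894 -0.1987  0.0827] [ 0.0098  0.0017 -0.0228]
time: 8.68
eef_pos: [0.5623, -0.0286, 0.4271]
tcp_rot: [0.647, 0.762, 0.002, 0.004]
contact_force: [0.2, -1.8, -0.2]
opening: -0.001
finger_force: 0.0
time: 9.1
eef_pos: [0.507, -0.1761, 0.4223]
tcp_rot: [0.651, 0.759, -0.001, 0.0]
contact_force: [0.6, 0.6, -0.8]
opening: 0.002
finger_force: 0.0
```

```bash
python3 -m handwheel '[-0.03,-0.135,0,0,0,0, 0,0,-0.2,0,0,0, 0,0,-0.2,0,0,0, 0,0,-0.15,0,0,0, 0,0,-0.05,0,0,0]' | grep -E 'eef|con'
python3 -m handwheel '[0,0,-0.02,0,0,0, 0,0,-0.02,0,0,0, 0,0,-0.02,0,0,0, 0,0,-0.02,0,0,0, 0,0,-0.02,0,0,0]'| grep -E 'eef|con'
python3 -m handwheel '[0,0,-0.01,0,0,0, 0,0,-0.01,0,0,0, 0,0,-0.01,0,0,0, 0,0,0,0,0,0, 0,0,0,0,0,0]'| grep -E 'eef|con'
python3 - <<'E'
from h import *
im,d=grab('scene'); cv2.imwrite('pics/s4.png',cv2.resize(im[100:240,130:340],None,fx=3.8,fy=3.8,interpolation=cv2.INTER_CUBIC))
E
```

```text
eef_pos: [0.5027, -0.1906, 0.3278]
contact_force: [-0.6, 0.6, -0.4]
eef_pos: [0.5046, -0.1922, 0.3192]
contact_force: [-0.2, 0.1, 0.5]
eef_pos: [0.504, -0.1921, 0.3133]
contact_force: [-0.1, 0.0, 0.0]
```

View pics/s4.png

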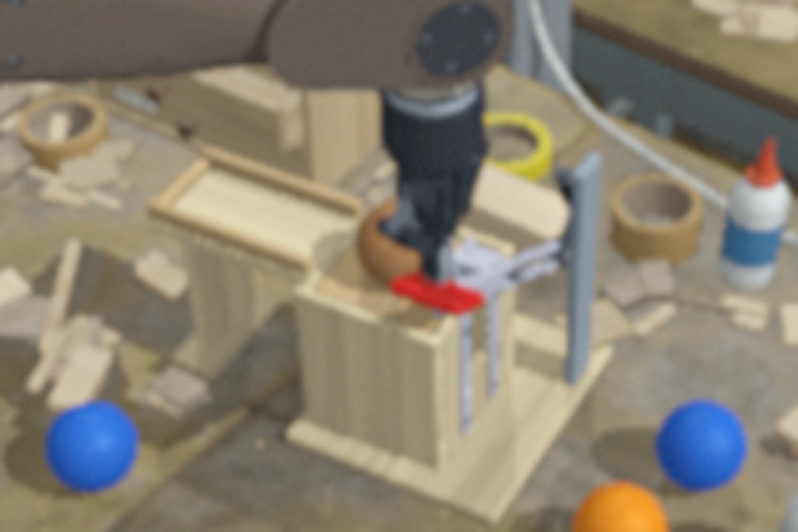

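The closed fingertips stand just above the middle of the red paddle, near (440,283). I'll press along the arc, checking the force as it goes.

```bash
python3 -m handwheel '[-0.01,-0.015,-0.01,0,0,0, -0.01,-0.015,-0.01,0,0,0, -0.01,0,-0.015,0,0,0, -0.01,-0.002,-0.02,0,0,0, -0.01,-0.002,-0.02,0,0,0]' | grep -E 'eef|con'
python3 -m handwheel '[-0.011,-0.002,-0.025,0,0,0, -0.011,-0.002,-0.025,0,0,0, -0.011,-0.002,-0.025,0,0,0, -0.011,-0.002,-0.025,0,0,0, -0.011,-0.002,-0.025,0,0,0]' | grep -E 'eef|con'
python3 -m handwheel '[-0.009,-0.002,-0.026,0,0,0, -0.009,-0.002,-0.026,0,0,0, -0.009,-0.002,-0.026,0,0,0, -0.009,-0.001,-0.026,0,0,0, -0.009,-0.001,-0.026,0,0,0]' | grep -E 'eef|con'
python3 - <<'E'
from h import *
im,d=grab('scene'); cv2.imwrite('pics/s5.png',cv2.resize(im[100:240,130:340],None,fx=3.8,fy=3.8,interpolation=cv2.INTER_CUBIC))
E
```

```text
eef_pos: [0.4965, -0.1974, 0.3024]
contact_force: [1.3, 0.2, 1.7]
eef_pos: [0.4879, -0.1988, 0.2831]
contact_force: [-2.3, -0.8, 3.4]
eef_pos: [0.4812, -0.2, 0.2634]
contact_force: [-0.4, -0.3, 4.3]
```

View pics/s5.png

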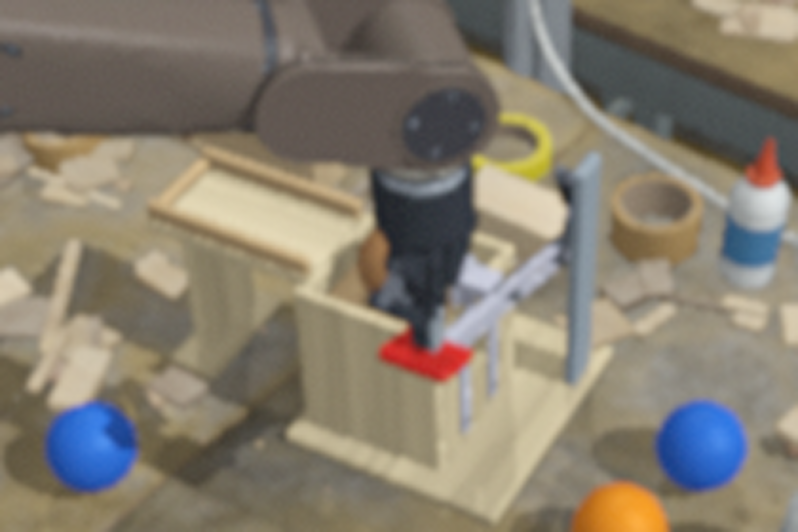

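The paddle is going down under the fingertips, with contact near (428,340), at about 4 N and the bed is lowering. I'll continue along the arc.

```bash
python3 -m handwheel '[-0.008,-0.001,-0.027,0,0,0, -0.008,-0.001,-0.027,0,0,0, -0.007,-0.001,-0.027,0,0,0, -0.007,-0.001,-0.027,0,0,0, -0.006,-0.001,-0.027,0,0,0]' | grep -E 'eef|con'
python3 -m handwheel '[-0.006,-0.001,-0.028,0,0,0, -0.005,-0.001,-0.028,0,0,0, -0.005,-0.001,-0.028,0,0,0, -0.005,-0.001,-0.028,0,0,0, -0.004,-0.001,-0.028,0,0,0]' | grep -E 'eef|con'
python3 -m handwheel '[-0.004,0,-0.028,0,0,0, -0.003,0,-0.028,0,0,0, -0.003,0,-0.028,0,0,0, -0.002,0,-0.028,0,0,0, -0.002,0,-0.028,0,0,0]' | grep -E 'eef|con'
python3 -m handwheel '[-0.001,0,-0.026,0,0,0, -0.001,0,-0.026,0,0,0, 0,0,-0.026,0,0,0, 0,0,-0.026,0,0,0, 0,0,-0.026,0,0,0]' | grep -E 'eef|con'
python3 -m handwheel '[0.001,0,-0.025,0,0,0, 0.001,0,-0.025,0,0,0, 0.002,0,-0.025,0,0,0, 0.002,0,-0.025,0,0,0, 0.002,0,-0.025,0,0,0]' | grep -E 'eef|con'
```

```text
eef_pos: [0.4759, -0.2007, 0.2431]
contact_force: [-1.3, -0.9, 3.4]
eef_pos: [0.4721, -0.2012, 0.222]
contact_force: [-1.9, 0.2, 2.8]
eef_pos: [0.4701, -0.2013, 0.201]
contact_force: [-1.0, -0.0, 2.7]
eef_pos: [0.4699, -0.2012, 0.1815]
contact_force: [-1.9, -1.0, 1.4]
eef_pos: [0.4711, -0.2011, 0.1628]
contact_force: [-0.4, -0.3, 0.9]
```

```bash
python3 -m handwheel '[0.003,0,-0.024,0,0,0, 0.003,0.001,-0.024,0,0,0, 0.004,0.001,-0.024,0,0,0, 0.004,0.001,-0.024,0,0,0, 0.004,0.001,-0.024,0,0,0]' | grep -E 'eef|con'
python3 -m handwheel '[0.004,0.001,-0.024,0,0,0, 0.005,0.001,-0.024,0,0,0, 0.005,0.001,-0.024,0,0,0, 0.006,0.001,-0.022,0,0,0, 0.006,0.001,-0.022,0,0,0]' | grep -E 'eef|con'
python3 -m handwheel '[0.006,0.001,-0.022,0,0,0, 0.007,0.001,-0.022,0,0,0, 0.007,0.001,-0.022,0,0,0, 0.007,0.001,-0.022,0,0,0, 0.007,0.001,-0.022,0,0,0]' | grep -E 'eef|con'
python3 -m handwheel '[0.007,0.001,-0.022,0,0,0, 0.007,0.001,-0.022,0,0,0, 0.007,0.001,-0.02,0,0,0, 0.007,0.001,-0.02,0,0,0, 0,0,0,0,0,0]' | grep -E 'eef|con'
python3 - <<'E'
from h import *
im,d=grab('scene'); cv2.imwrite('pics/s6.png',cv2.resize(im[100:240,130:340],None,fx=3.8,fy=3.8,interpolation=cv2.INTER_CUBIC))
E
```

```text
eef_pos: [0.474, -0.2007, 0.1449]
contact_force: [-0.8, -0.6, 1.0]
eef_pos: [0.4778, -0.2, 0.1276]
contact_force: [-0.2, 0.5, 0.2]
eef_pos: [0.4829, -0.1992, 0.1111]
contact_force: [0.7, 0.4, -0.2]
eef_pos: [0.4868, -0.1984, 0.0981]
contact_force: [0.5, 0.0, -0.4]
```

View pics/s6.png

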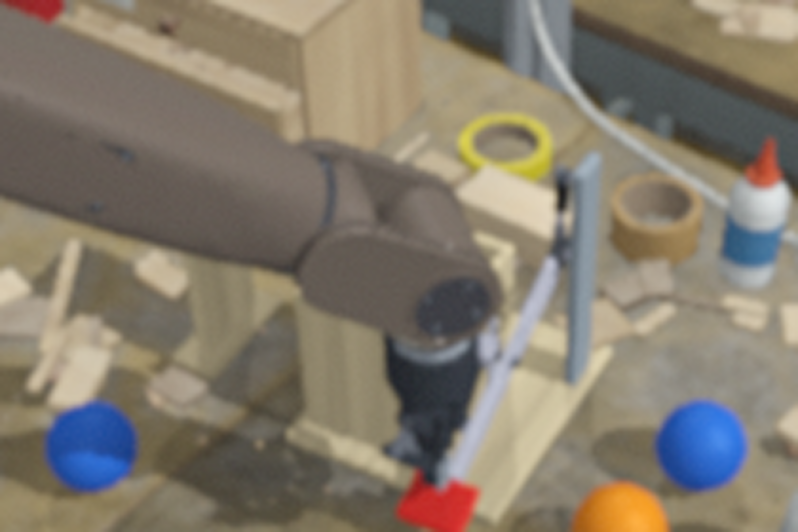

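The paddle is near (437,503), apparently at its stop, and the fingers feel no load. I'll retreat upwards and check.

```bash
python3 -m handwheel '[0,0,0.1,0,0,0, 0,0,0.2,0,0,0, 0,0,0.25,0,0,0, 0,0,0.25,0,0,0, 0,0,0.25,0,0,0]' | grep -E 'eef|con'
python3 -m handwheel '[0,0,0.25,0,0,0, 0,0,0.25,0,0,0, 0,0,0.25,0,0,0, 0,-0.2,0.2,0,0,0, 0,-0.25,0,0,0,0]' | grep -E 'eef|con'
python3 -m handwheel '[-0.05,-0.25,0,0,0,0, -0.05,-0.25,0,0,0,0, -0.05,-0.25,0,0,0,0, -0.05,-0.2,0,0,0,0, 0,0,0,0,0,0]'
python3 - <<'E'
from fit import *
fit([.6,-.072,.095],.07)
im,d,W=cloud('top'); h=cv2.cvtColor(im,cv2.COLOR_BGR2HSV)
m=(h[...,1]>180)&((h[...,0]<6)|(h[...,0]>174))&(abs(W[...,0]-.49)<.06)&(abs(W[...,1]+.2)<.05)
print('paddle',m.sum(),np.median(W[m],0))
a=cv2.resize(im[110:270,100:370],(800,474));cv2.imwrite('pics/t7.png',a)
E
```

```text
eef_pos: [0.4867, -0.1984, 0.258]
contact_force: [0.8, 0.2, 0.4]
eef_pos: [0.4889, -0.2656, 0.4086]
contact_force: [0.6, 0.4, 1.4]
time: 16.75
eef_pos: [0.4549, -0.413, 0.3971]
tcp_rot: [0.651, 0.759, -0.001, -0.0]
contact_force: [0.3, 0.2, -0.5]
opening: 0.002
finger_force: 0.0
scene 177 [ 0.60090954 -0.07048804  0.09868769]
top 484 [ 0.60021617 -0.07027002  0.09669058]
paddle 240 [ 0.48893989 -0.19761301  0.05848175]
```

View pics/t7.png

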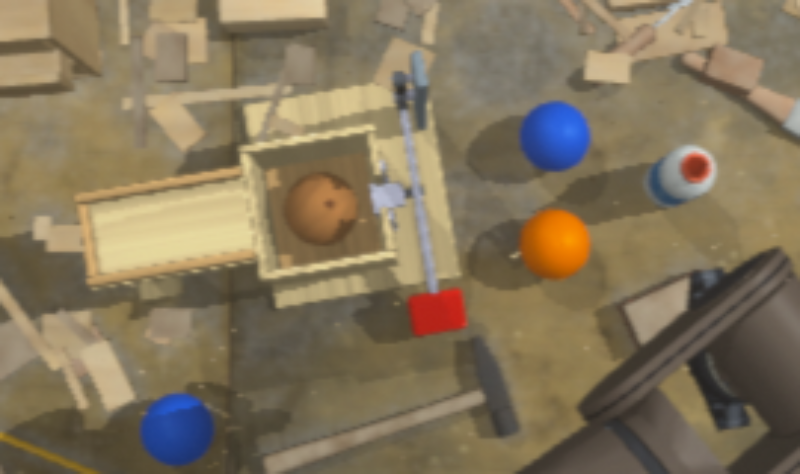

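The ball is in the lowered bed at (320,207), 95–98 mm above the bench. The paddle is down at (437,312), 58 mm above the bench, and the arm is clear.

```bash
python3 -c "
from plant import ctrl
print(ctrl.sign_off())"
```

```text
the job is handed in; nothing more can be done
None
```

The job is handed in: the ball sits in the hole of the lowered bed, the lever stays down by itself, the arm is clear, and the last picture showed no bystander disturbed; the sign-off returned no verdict.

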